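Set and lock the length stop of the workshop jig

ROBOT

A 7-joint arm with a two-finger parallel gripper is mounted at the origin on the work surface. World frame = base frame: x ahead of the robot, y to its left, z up, the work surface at z = 0. Lengths are in m, angles in rad, forces in N, time in s.
With the tool pointing down it reaches from about 0.425 to 0.875 m from the base axis. Payload 8.4 kg.
Tool frame: the origin (TCP) lies on the mounting face of the last link; the fingertips stand 173 mm ahead of it and the grasp point (between the pads) lies 155 mm ahead of it; z points along the fingers, y is the line along which they close (so a half turn about z gives the same grasp; the last joint's range is limited). The gripper opens to 85 mm and grips with 20 to 120 N. Pads are 22 mm wide; open, the fingers measure 114 mm over their backs; the gripper's body (76 mm by 85 mm) begins 54 mm behind the grasp point. The pads swing forward as they close: fully open they stand 13 mm farther back than shut.
Start: joints at [-1.247, 0.333, 0.04, 1.465, -0.013, 1.343, -0.059], TCP at [0.267, 0.593, 0.405] pointing down, gripper open.
Joint ranges: [-2.58, 2.58], [-0.38, 2.09], [-1.3, 1.39], [0.25, 2.4], [-1.5, 4.64], [0.08, 2.09], [-2.65, 2.65]. Speed limits (rad/s): [2.22, 2.22, 2.79, 2.79, 3.14, 3.14, 3.14].

INTERFACE

Orientations are given as a rotation vector (axis times angle).
In Python, from plant import * gives the robot as it stands. The module is installed in compiled form; this text tells all that it offers.
- The arm moves only by the shell command python3 -m handwheel 'ROWS'. ROWS is JSON, a list of rows, each a list of 7 numbers: the turn, a rotation vector about the world's x, y, z in rad, then the shift along the world's x, y, z in m, then the finger opening in m, from 0 to 0.0854. A call has 1 to 5 rows; each row is the pose to reach, as a shift and turn from the pose commanded when the call began; what a row does not reach only later rows make up. A row lasts 1/12 s, in which the tool goes at most 41.7 mm and 7.16 degrees, less where a joint would pass 70% of its speed; a pose out of reach is approached as far as the arm can. A call with a gripper value outside its range is refused whole. The fingers move at their own pace and stop on an object; the grip force is fixed at half the most. Time passes only in rows, so rows that repeat a pose let the fingers close. It gives the time, the measured TCP pose, the force, the opening and the grip force at its end, in the units of the state.
- read_state(): the state, without advancing time (a new reading comes with each control period).
- snapshot(name): name is "scene" or "top" or "wrist"; returns a dict with "pixels" (420x560x3 uint8, blue, green, red), "fx", "fy", "cx", "cy" (pixels), "origin" and "attitude" of the camera in the world. Camera axes: x right, y down, z forward; pixel columns grow to the right and rows downward; lengths in m; the calibration is good to about 2 mm. A picture is of the moment at which its call begins. There is no depth.
- job_done(): hands the job in; it is judged then, once.
Trained networks look in the newest picture that a camera, given by its name, has taken for a name from the list of things; names that differ only in an ending like _2 or _b are one class to them, and where a whole thing is asked for, a point or a joint stands for the part that bears it (a point fixed in the world has none). Each returns a list of dicts, best first, with "p" (0 to 1); they miss things now and then, are a little off and sometimes report something else, mostly with a low value. They report only what shows in the picture. A call takes as long as a camera call.
- trace(camera, name): "region" (420x560 bool, what is visible of it) and "box" ([left, top, width, height] in pixels, round what is visible of it).
The state is a dict: "clock": time; "joint_pos": joint angles; "qvel": joint speeds; "tau": joint torques, N m; "tool_pos": TCP position; "tool_rot": TCP orientation; "wrist_force": force on the tool from outside, world axes, zero at the start; "wrist_torque": the same for the moment, N m; "grip_width": opening from 0.0 (shut) to 1.0 (fully open); "gripper_force": force on a finger pad.
Only numpy, scipy, OpenCV 4.12 (cv2) and the standard library are available. Lean on these libraries where they do the work, as an engineer would, in place of code of your own. Each camera call takes 0.05 s, during which the arm holds its last target. There are 200 camera calls.

TASK

Slide the jig's length stop along its rail by its red grip until its red pointer stands within the orange band on the scale. Then lock it there by turning both black clamp knobs clockwise as far as they go, and let go with the pointer still in the band. Leave the other things on the bench where they are.

Things in the scene. Friction and masses are not known exactly. Their poses are not given: they have to be found in the camera images.
- jig: Fixed jig: grey steel face 500 mm wide (y) and 250 mm up the slope, on blue feet. Origin on the bench under the face's centre, which is 85 mm up; x away from the robot, y along the rail (to the robot's left), z up. The face rises 30 degrees along +x: its normal is (-0.5, 0, 0.866). Aluminium rail across its middle, white scale strip with ticks above it, ledge 22 mm high along its lower edge.
- stop (a joint): Sliding stop's place along the rail, m, 0 to 0.22, growing to the jig's +y. Dark steel plate 230 mm along the rail, 70 mm across, 14 mm thick, its top 26 mm above the face; carries the red grip mid-way and a black knob 85 mm either side. About 6 N of friction; stays where left, but even with tight knobs a push can shift it. Starts to the right (-y) of the band.
- stop_grip (a point): Point on the red grip of the stop: the grip is a block 60 mm along the rail (y), 21 mm across the rail (x), standing 46 mm above the stop's plate; this point is on its middle line, 26 mm above the plate and 20 mm below its top. Axes: x up the slope, y along the rail, z out of the sloping face, 30 degrees from vertical.
- stop_pointer (a point): Tip of the thin red pointer, 4 mm wide, that sticks out of the stop's upper edge over the white scale strip, in line with the middle of the grip. Same axes as stop_grip.
- mark (a joint): Place of the orange band along the scale, m, on the same scale as joint stop: the pointer is at the band's middle when joint stop equals joint mark. It stays put during the work.
- mark_mid (a point): Middle of the orange band on the white scale strip: 12 mm wide along the rail (y), 50 mm long up the slope (x), 3 mm thick; the point is on its top. It is fixed firmly. Axes x up the slope, y along the rail, z out of the face.
- knob_left (a joint): Angle of the left clamp knob (at +y of the grip), rad, 0 to 1.4, growing clockwise as seen looking onto the face; 1.4 is its end stop (tight). It starts loose between 0 and 0.3. About 0.08 N m to turn; it stays where it is left.
- knob_left_grip (a point): Point on the left knob's axis, 34 mm above the stop's plate, 10 mm below the knob's top. The knob is a black bar 60 mm long, 15 mm wide, 34 mm tall on a disc 10 mm high and 50 mm across; yellow line on half its top. Axes turn with the knob: y along the bar, x across it, z out of the sloping face. At joint value 0 the bar lies along the rail.
- knob_right (a joint): Angle of the right clamp knob (at -y of the grip), as for the left one.
- knob_right_grip (a point): Point on the right knob's axis, as for the left one.
- bin: Bystander: open blue plastic bin, 150 x 100 x 75 mm, to the left of the jig. Origin at the centre of its underside.
- oil: Bystander: yellow bottle with red cap, 64 mm diameter, 160 mm tall, standing to the right of the jig. Origin at the centre of its underside.
- spanner: Bystander: steel spanner 200 mm long lying along its x, to the right front of the jig. Origin at the centre of its underside.
- bracket: Bystander: black steel frame part, a bar 180 x 30 x 30 mm along its x with an end plate 60 mm wide and 50 mm high, to the left front of the jig. Origin at the centre of its underside.

How it is judged:
By the outcome, as a careful person would: the job done as asked, in the order asked, and still so for the second after the job is handed in, with the robot touching nothing.
It also fails if it takes over 72 s, if anything falls off the work surface, if the arm or the gripper's body presses on something with over 40 N, if the wrist force passes 120 N, or if a joint passes its speed limit or range.

## Working session

There is one attempt and no reset: what is moved stays moved. The work goes in short steps, Python scripts to look and compute and a shell command to move; the robot and the scene stay as the last step left them, time stands still between calls to the robot, and variables do not carry over. Pictures are saved under pics/ and viewed, at most 10 in all, crops included, and the job is handed in when it is done.

```bash
mkdir -p pics; cat > h.py <<'E'
from plant import *
import numpy as np, cv2
from scipy.spatial.transform import Rotation as R
def att(s):
    a=np.array(s["attitude"],float)
    return a if a.shape==(3,3) else R.from_rotvec(a).as_matrix() if a.size==3 else R.from_quat(a).as_matrix()
def ray(s,u,v):
    return att(s)@np.array([(u-s["cx"])/s["fx"],(v-s["cy"])/s["fy"],1.])
def onplane(s,u,v,p0,n):
    o=np.array(s["origin"]);d=ray(s,u,v); return o+d*(np.dot(n,np.array(p0)-o)/np.dot(n,d))
def proj(s,p):
    c=att(s).T@(np.array(p)-s["origin"]); return np.array([s["fx"]*c[0]/c[2]+s["cx"],s["fy"]*c[1]/c[2]+s["cy"]])
E
python3 - <<'E'
from h import *
s0=read_state();print(s0)
for c in ["scene","top","wrist"]:
    s=snapshot(c);cv2.imwrite(f"pics/{c}0.png",s["pixels"])
    print(c,s["fx"],s["cx"],s["cy"],s["origin"],s["attitude"])
    for n in ["jig","stop","stop_grip","stop_pointer","mark_mid","knob_left_grip","knob_right_grip"]:
        try:
            for r in trace(c,n)[:2]:
                m=r["region"];ys,xs=np.nonzero(m);print(n,round(r["p"],2),r["box"],xs.mean().round(1),ys.mean().round(1),m.sum())
        except Exception as e: print(n,e)
E
```

```text
{'clock': 0.0, 'joint_pos': array([-1.24716144,  0.33389126,  0.03985361,  1.46629251, -0.01340372,
        1.34327301, -0.05848623]), 'qvel': array([-0.00068055,  0.00053141,  0.00198264,  0.00067805, -0.00123015,
       -0.00052747, -0.00135588]), 'tau': array([ 8.09556786e-04, -6.58552265e+01,  1.36609387e+00, -4.05580723e+01,
        1.68191863e-02,  1.23652446e-02, -1.73527513e-05]), 'tool_pos': array([0.26665009, 0.59259043, 0.40382305]), 'tool_rot': array([-6.59177965e-01, -3.07141339e+00,  2.48227835e-03]), 'wrist_force': array([-0.19449809,  0.25497774, -0.03084024]), 'wrist_torque': array([-0.01476185, -0.00976506,  0.00156446]), 'gripper_force': 0.0, 'grip_width': 0.9973030272621487}
scene 395.7873758490864 275.604258069047 208.38779307736323 [1.08449576 0.28013512 1.15450187] [-1.48679515 -2.3774573   0.64936994]
jig 0.75 [163.0, 182.4, 184.4, 122.7] 260.0 237.7 10187
stop 0.81 [195.3, 187.7, 80.7, 49.4] 232.7 213.4 1709
stop_grip 0.9 [189.5, 188.7, 87.8, 47.5] 232.4 213.6 1703
stop_pointer 0.76 [196.5, 186.5, 77.7, 51.3] 232.2 213.3 1719
stop_pointer 0.2 [242.8, 243.3, 1
[... 304 characters left out ...]
[-2.20644792  2.18615831 -0.04853271]
jig 0.69 [216.7, 149.2, 143.7, 72.0] 286.6 182.8 9424
stop 0.92 [281.9, 176.0, 66.7, 34.0] 312.9 186.7 1310
stop_grip 0.83 [279.4, 178.7, 69.7, 31.9] 313.0 186.7 1307
stop_pointer 0.84 [282.9, 170.9, 64.6, 37.7] 312.7 186.4 1313
knob_left_grip 0.77 [282.4, 178.8, 20.3, 16.7] 290.1 187.6 147
knob_left_grip 0.31 [133.1, 174.8, 29.5, 38.9] 148.1 194.2 1392
knob_right_grip 0.7 [331.2, 182.0, 15.9, 16.7] 338.5 187.7 216
wrist 344.3085844150997 283.1613002385465 215.72307252591443 [0.19801894 0.6235061  0.37433232] [2.42009939 1.56401571 0.23526354]
jig 0.55 [292.6, 372.4, 41.7, 12.7] 314.8 380.1 248
stop_pointer 0.38 [292.5, 374.5, 40.4, 11.5] 317.0 379.6 224
```

View pics/top0.png

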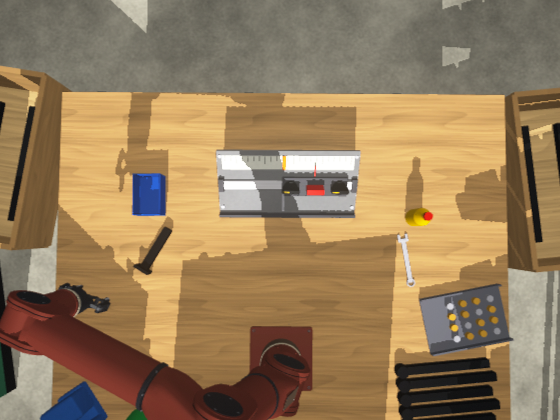

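View pics/scene0.png

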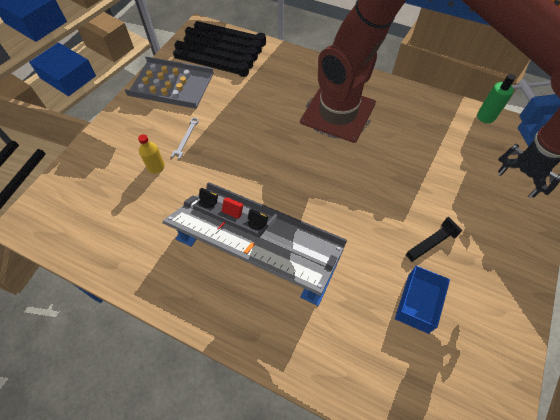

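The top view shows the band at about (285,162), the pointer at (315,168), the grip at (315,187) and the knobs at (290,187) and (339,187). The scene view shows the band at (249,247) and the pointer at (221,228). I'll fit the jig pose next.

```bash
cat > fit.py <<'E'
from h import *
from scipy.optimize import least_squares
n30=np.radians(30)
def jp(q,u,y,h):  # q: x,y,yaw ; u up the slope, y along rail, h above face
    x=u*np.cos(n30)-h*np.sin(n30); z=.085+u*np.sin(n30)+h*np.cos(n30)
    c,s=np.cos(q[2]),np.sin(q[2]); return np.array([q[0]+c*x-s*y,q[1]+s*x+c*y,z])
E
python3 - <<'E'
from fit import *
S={};T={}
for c in ["scene","top"]:
    s=S[c]=snapshot(c);hsv=cv2.cvtColor(s["pixels"],cv2.COLOR_BGR2HSV)
    j=trace(c,"jig")[0]["region"]
    rect=cv2.minAreaRect(np.argwhere(j)[:,::-1].astype(np.float32));print(c,"rect",rect)
    box=cv2.dilate(j.astype(np.uint8),np.ones((9,9)))>0
    H,Sa,V=[hsv[...,i].astype(int) for i in range(3)]
    red=box&((H<5)|(H>172))&(Sa>130)&(V>90); org=box&(H>8)&(H<24)&(Sa>150)&(V>120)
    for nm,m in [("red",red),("org",org)]:
        k,l,st,ce=cv2.connectedComponentsWithStats(m.astype(np.uint8))
        for i in range(1,k):
            if st[i,4]>3: print(c,nm,st[i],ce[i].round(1))
    im=s["pixels"]; r=(205,140,165,90) if c=="top" else (150,170,210,140)
    cr=im[r[1]:r[1]+r[3],r[0]:r[0]+r[2]]
    T[c]=cv2.resize(cr,(800,int(800*r[3]/r[2])),interpolation=cv2.INTER_CUBIC)
cv2.imwrite("pics/topc.png",T["top"])
E
```

```text
scene rect ((252.857421875, 236.1365509033203), (175.6765594482422, 71.35006713867188), 24.993305206298828)
scene red [222 197  22  22 317] [231.9 207.2]
scene red [218 222   7   7  16] [221.4 224.6]
scene org [212 193   4   2   4] [213.5 193.5]
scene org [260 213   5   3   5] [262.  214.2]
scene org [244 243  11  10  44] [248.9 247.5]
top rect ((287.5, 183.5), (67.0, 143.0), 90.0)
top red [314 172   2   5   9] [314.4 173.8]
top red [307 185  18  10 171] [315.1 189.6]
top org [283 156   3  11  23] [284.  160.4]
top org [283 167   2   3   4] [283.2 168.2]
top org [284 191   3   2   5] [284.8 191.6]
```

View pics/topc.png

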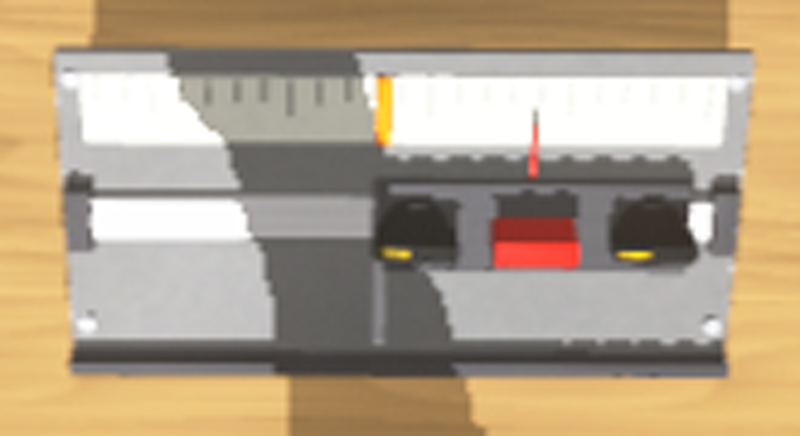

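The crop shows the face's top corners at (216.3,150.3) and (360.1,150.7). The band is at (284.2,162.5) and the pointer tip at (315.4,163.1). The centre of the grip's top is at (315.6,192.6), and both knob bars lie nearly along the rail.

```bash
python3 - <<'E'
from fit import *
t=snapshot("top");s=snapshot("scene")
# p: x,y,yaw, ys(pointer/grip), ym, uband
def f(p):
    q=p[:3]
    o=[(t,jp(q,.125,.25,0),(216.3,150.3)),(t,jp(q,.125,-.25,0),(360.1,150.7)),
       (t,jp(q,0,p[3],.072),(315.6,192.6)),
       (t,jp(q,p[5],p[4],.006),(284.2,162.5)),(s,jp(q,p[5],p[4],.006),(249,247.5))]
    return np.concatenate([proj(c,w)-np.array(z) for c,w,z in o])
r=least_squares(f,[.55,0,0,-.1,0,.08]);print(r.x.round(4),r.fun.round(1))
q=r.x[:3]
for nm,u,y,h in [("grip",0,r.x[3],.052),("kl",0,r.x[3]+.085,.06),("kr",0,r.x[3]-.085,.06)]:
    print(nm,jp(q,u,y,h).round(4))
print("bottom corners",proj(t,jp(q,-.125,.25,0)),proj(t,jp(q,-.125,-.25,0)), "scene grip top",proj(s,jp(q,0,r.x[3],.072)))
# view TCP pose: 0.30 above grip along normal, tool y up the slope
n=np.array([-.5,0,.866])
for yz in [1,-1]:
    z=-n;y=yz*np.array([.866,0,.5]);x=np.cross(y,z);Rt=R.from_matrix(np.c_[x,y,z])
    st=read_state();R0=R.from_rotvec(st["tool_rot"]);print("turn",(Rt*R0.inv()).as_rotvec().round(3))
print(R0.as_matrix().round(2))
w=snapshot("wrist");M=R0.as_matrix()
print("cam in tool",M.T@(np.array(w["origin"])-st["tool_pos"]),(M.T@att(w)).round(3).tolist())
E
```

```text
[ 0.6359 -0.0185  0.0055 -0.0942  0.0131  0.0847] [-0.8 -0.   0.8  0.1  0.  -0.2  0.1 -0.3  0.2 -0.3]
grip [ 0.6104 -0.1129  0.13  ]
kl [ 0.606  -0.0279  0.137 ]
kr [ 0.6069 -0.1979  0.137 ]
bottom corners [219.94743007 214.60123652] [354.31415515 215.09868891] scene grip top [233.58735651 201.39848853]
turn [ 0.3   -0.464 -1.12 ]
turn [-0.52  -0.336  1.941]
[[-0.91  0.41 -0.  ]
 [ 0.41  0.91 -0.  ]
 [ 0.   -0.   -1.  ]]
cam in tool [ 0.07525922 -0.00010603  0.03037506] [[-0.0, -0.956, -0.294], [1.0, -0.0, -0.0], [-0.0, -0.294, 0.956]]
```

```bash
M="python3 -m handwheel"
$M '[[0.15,-0.232,-0.56,0.12,-0.16,0.02,0.085],[0.15,-0.232,-0.56,0.12,-0.16,0.02,0.085],[0.15,-0.232,-0.56,0.12,-0.16,0.02,0.085],[0.15,-0.232,-0.56,0.12,-0.16,0.02,0.085],[0.15,-0.232,-0.56,0.12,-0.16,0.02,0.085]]'
$M '[[0.15,-0.232,-0.56,0.06,-0.18,0,0.085],[0.15,-0.232,-0.56,0.06,-0.18,0,0.085],[0.15,-0.232,-0.56,0.06,-0.18,0,0.085],[0.15,-0.232,-0.56,0.06,-0.18,0,0.085],[0.15,-0.232,-0.56,0.06,-0.18,0,0.085]]'
$M '[[0,0,0,0.02,-0.19,-0.03,0.085],[0,0,0,0.02,-0.19,-0.03,0.085],[0,0,0,0.02,-0.19,-0.03,0.085],[0,0,0,0.02,-0.19,-0.03,0.085],[0,0,0,0.02,-0.19,-0.03,0.085]]'
python3 -c "
from h import *
s=read_state();print(s['tool_pos'],R.from_rotvec(s['tool_rot']).as_matrix().round(3),s['joint_pos'].round(2))"
```

```text
clock: 1.97
tool_pos: [0.3887, 0.4298, 0.4254]
tool_rot: [1.398, 2.578, 0.288]
wrist_force: [-0.2, 0.3, 0.7]
grip_width: 0.998
gripper_force: 0.0
clock: 2.38
tool_pos: [0.4481, 0.2478, 0.4251]
tool_rot: [1.935, 1.916, 0.518]
wrist_force: [0.5, -0.1, 0.1]
grip_width: 0.994
gripper_force: 0.0
clock: 2.8
tool_pos: [0.4665, 0.0585, 0.3941]
tool_rot: [1.93, 1.924, 0.515]
wrist_force: [0.2, -0.5, 0.3]
grip_width: 0.996
gripper_force: 0.0
[0.46649538 0.05850459 0.39413662] [[ 0.003  0.866  0.499]
 [ 1.    -0.003 -0.001]
 [ 0.001  0.499 -0.866]] [-0.91 -0.3   0.53  2.14  0.46  0.81 -0.6 ]
```

```bash
python3 - <<'E'
from h import *
s=snapshot("wrist");cv2.imwrite("pics/w1.png",s["pixels"])
for n in ["stop_grip","stop_pointer","mark_mid","knob_left_grip","knob_right_grip"]:
    for r in trace("wrist",n)[:1]:
        ys,xs=np.nonzero(r["region"]);print(n,round(r["p"],2),r["box"],xs.mean().round(1),ys.mean().round(1))
E
```

```text
stop_grip 0.68 [177.0, 250.0, 177.5, 137.8] 273.0 311.3
stop_pointer 0.96 [176.4, 248.8, 172.1, 142.2] 272.8 311.0
mark_mid 0.89 [333.2, 247.0, 49.5, 11.9] 360.3 252.1
knob_left_grip 0.65 [250.4, 264.6, 53.9, 77.6] 277.4 293.9
```

View pics/w1.png

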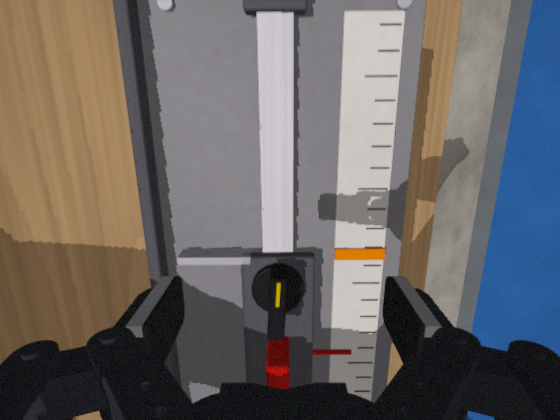

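The wrist view shows the band at (359,254) and the pointer along row 352 with its tip at column 350. The plate spans columns 244–313 at row 255, and the left knob is at (278,288).

```bash
python3 - <<'E'
from fit import *
s=snapshot("wrist");q=np.array([.6359,-.0185,.0055])
n=np.array([-.5,0,.866])
def loc(u,v,h):
    w=onplane(s,u,v,jp(q,0,0,h),n);d=w-jp(q,0,0,h);c,sn=np.cos(q[2]),np.sin(q[2])
    ex=c*d[0]+sn*d[1];return round(ex*.866+d[2]*.5,4),round(-sn*d[0]+c*d[1],4)
for nm,u,v,h in [("band",359,254,.006),("ptr",350,352,.006),("ptr .02",350,352,.02),("plateL",244,255,.026),("plateR",313,255,.026),("faceTop",427,100,0),("kn top",278,286,.07),("rail L",257,100,.012),("rail R",294,100,.012),("scaletop L",345,13,.003),("scaletop R",404,13,.003)]: print(nm,loc(u,v,h))
im=s["pixels"].astype(int);
for nm,a in [("b",(round(355),240,270)),("p",(335,340,362))]:
    print(nm,[tuple(im[r,a[0]]) for r in range(a[1],a[2])] if 0 else "")
E
```

```text
band (np.float64(0.0842), np.float64(0.02))
ptr (np.float64(0.0815), np.float64(-0.0963))
ptr .02 (np.float64(0.0783), np.float64(-0.085))
plateL (np.float64(-0.0279), np.float64(0.0281))
plateR (np.float64(0.0365), np.float64(0.0279))
faceTop (np.float64(0.137), np.float64(0.1655))
kn top (np.float64(0.0044), np.float64(0.0198))
rail L (np.float64(-0.0132), np.float64(0.1658))
rail R (np.float64(0.0184), np.float64(0.1656))
scaletop L (np.float64(0.0603), np.float64(0.2336))
scaletop R (np.float64(0.1088), np.float64(0.2334))
b 
p
```

```bash
python3 -m handwheel '[[0,0,0,0.02,-0.168,-0.043,0.085],[0,0,0,0.02,-0.168,-0.043,0.085],[0,0,0,0.02,-0.168,-0.043,0.085],[0,0,0,0.02,-0.168,-0.043,0.085],[0,0,0,0.02,-0.168,-0.043,0.085]]'
python3 -c "
from h import *
s=snapshot('wrist');cv2.imwrite('pics/w2.png',s['pixels']);st=read_state();print(st['tool_pos'],st['joint_pos'].round(2))
print(s['origin'],R.from_matrix(att(s)).as_rotvec(),st['tool_rot'])"
```

```text
clock: 3.57
tool_pos: [0.4864, -0.1113, 0.3507]
tool_rot: [1.933, 1.921, 0.513]
wrist_force: [0.0, 0.2, -0.0]
grip_width: 0.991
gripper_force: 0.0
[ 0.48664232 -0.10960745  0.35102821] [-0.92 -0.31  0.95  2.15  0.35  0.66 -0.14]
[ 0.50211344 -0.03633006  0.32434923] [ 2.75202011 -0.11998234  0.7337577 ] [1.93203572 1.92204892 0.51370918]
```

View pics/w2.png

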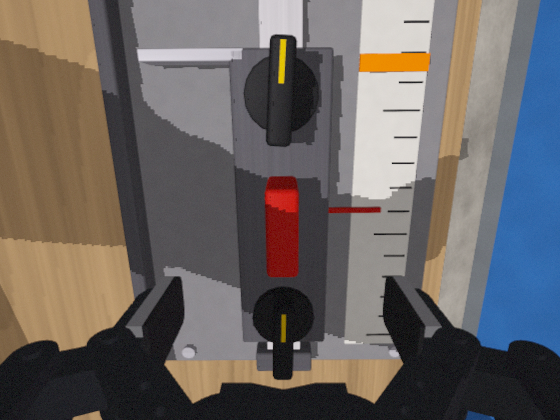

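The wrist view is now clear. The grip top spans about (266–299, 190–276), the plate corners are at (232,50), (333,47), (324,342) and (243,342), the pointer is on row 210, and the band is centred at (394,63). The left knob bar runs (284,37)–(279,145) and the right one is at (284,317). I'll solve for the plate pose from these.

```bash
python3 - <<'E'
from fit import *
s=snapshot("wrist")
K=np.array([[s["fx"],0,s["cx"]],[0,s["fy"],s["cy"]],[0,0,1]])
P=np.array([[-.035,.115,.026],[.035,.115,.026],[.035,-.115,.026],[-.035,-.115,.026],[-.0105,.03,.072],[.0105,.03,.072],[.0105,-.03,.072],[-.0105,-.03,.072]])
I=np.array([[232,50],[333,47],[324,342],[243,342],[266,190],[299,190],[298,276],[267,276]],float)
ok,rv,tv=cv2.solvePnP(P,I,K,None);A=att(s)
e=cv2.projectPoints(P,rv,tv,K,None)[0][:,0]-I;print(e.round(1).tolist())
Rw=A@cv2.Rodrigues(rv)[0];tw=A@tv[:,0]+s["origin"];print("free pose R",Rw.round(3).tolist(),"face pt under stop",tw.round(4))
# fixed orientation (yaw .0055), solve position
q=np.array([.6359,-.0185,.0055]);Rj=R.from_euler("z",q[2]).as_matrix()@np.c_[[.866,0,.5],[0,1,0],[-.5,0,.866]]
f=lambda t:np.concatenate([proj(s,Rj@p+t) for p in P])-I.ravel()
r=least_squares(f,tw);print("fixed R",r.x.round(4),r.fun.round(1),"rms",np.sqrt((r.fun**2).mean()))
print("top-cam fit",jp(q,0,-.0942,0).round(4))
t=r.x
for h in(.006,.012):
    a=onplane(s,394.5,62.7,t+Rj@[0,0,h],Rj[:,2]);print("band rel",((a-t)@Rj).round(4))
for h in(.006,.01,.02): a=onplane(s,380,210,t+Rj@[0,0,h],Rj[:,2]);print("tip rel",h,((a-t)@Rj).round(4))
for nm,y in[("grip",0),("kl",.085),("kr",-.085)]:print(nm,(t+Rj@[0,y,.052 if y==0 else .06]).round(4))
st=read_state();print("TCP",st["tool_pos"],"target",(t+Rj@[0,0,.052+.155]).round(4))
E
```

```text
[[-1.8, -0.2], [1.7, 2.1], [0.2, -0.5], [0.3, -0.7], [-0.9, -1.3], [0.3, -1.4], [0.5, 1.0], [-0.1, 1.0]]
free pose R [[0.862, 0.003, -0.507], [-0.0, 1.0, 0.006], [0.507, -0.005, 0.862]] face pt under stop [ 0.641  -0.1119  0.0832]
fixed R [ 0.6407 -0.1116  0.0831] [-3.2 -0.4  0.8  1.5  0.7 -1.7  0.9 -1.1 -0.8 -0.6  0.5 -0.9  1.   1.2
  0.5  1.5] rms 1.2578431513403847
top-cam fit [ 0.6364 -0.1127  0.085 ]
band rel [0.0821 0.1081 0.006 ]
band rel [0.0803 0.1074 0.012 ]
tip rel 0.006 [ 0.0799 -0.0036  0.006 ]
tip rel 0.01 [ 0.0788 -0.0024  0.01  ]
tip rel 0.02 [0.0759 0.0006 0.02  ]
grip [ 0.6147 -0.1118  0.1281]
kl [ 0.6103 -0.0268  0.135 ]
kr [ 0.6112 -0.1968  0.135 ]
TCP [ 0.48684855 -0.10675128  0.35151103] target [ 0.5372 -0.1122  0.2623]
```

```bash
M="python3 -m handwheel"
$M '[[0,0,0,0.01,-0.003,-0.017,0.055],[0,0,0,0.02,-0.003,-0.035,0.055],[0,0,0,0.03,-0.003,-0.052,0.055],[0,0,0,0.04,-0.003,-0.07,0.055],[0,0,0,0.049,-0.003,-0.086,0.055]]'
$M '[[0,0,0,0,0,0,0.055],[0,0,0,0,0,0,0.03],[0,0,0,0,0,0,0.015],[0,0,0,0,0,0,0.015],[0,0,0,0,0,0,0.015]]'
$M '[[0,0,0,0,0,0,0.01],[0,0,0,0,0,0,0.01],[0,0,0,0,0,0,0.01],[0,0,0,0,0,0,0.01]]'
python3 -c "
from h import *
st=read_state();print(st['tool_pos'],st['joint_pos'].round(2))"
```

```text
clock: 4.08
tool_pos: [0.5227, -0.1001, 0.2891]
tool_rot: [1.924, 1.95, 0.517]
wrist_force: [-0.7, 1.4, 1.4]
grip_width: 0.643
gripper_force: 0.0
clock: 4.5
tool_pos: [0.5217, -0.105, 0.2903]
tool_rot: [1.93, 1.941, 0.517]
wrist_force: [-1.8, 0.9, 5.5]
grip_width: 0.226
gripper_force: 58.5
clock: 4.83
tool_pos: [0.5217, -0.1051, 0.2903]
tool_rot: [1.93, 1.941, 0.517]
wrist_force: [-4.2, 0.1, 7.7]
grip_width: 0.22
gripper_force: 58.9
[ 0.52173856 -0.10507378  0.2903186 ] [-1.09  0.01  1.27  2.16 -0.23  0.49  0.36]
```

```bash
M="python3 -m handwheel"
$M '[[0,0,0,0,0,0,0.055],[0,0,0,0,0,0,0.055],[0,0,0,0,0,0,0.055]]'
$M '[[0,0,0,0.007,-0.005,-0.012,0.055],[0,0,0,0.0145,-0.007,-0.025,0.055],[0,0,0,0.0145,-0.007,-0.025,0.055],[0,0,0,0.0145,-0.007,-0.025,0.055],[0,0,0,0.0145,-0.007,-0.025,0.055]]'
python3 -c "
from h import *
st=read_state();print(st['tool_pos'],st['joint_pos'].round(3),st['qvel'].round(2))"
```

```text
clock: 5.08
tool_pos: [0.5213, -0.1047, 0.2895]
tool_rot: [1.931, 1.942, 0.515]
wrist_force: [0.8, -0.3, -0.5]
grip_width: 0.634
gripper_force: 0.0
clock: 5.5
tool_pos: [0.5357, -0.1122, 0.2642]
tool_rot: [1.931, 1.941, 0.512]
wrist_force: [0.4, 0.5, 0.2]
grip_width: 0.642
gripper_force: 0.0
[ 0.53572466 -0.112201    0.26420207] [-0.892  0.183  1.145  2.144 -0.612  0.486  0.693] [-0.03 -0.03  0.02 -0.    0.01  0.   -0.01]
```

```bash
M="python3 -m handwheel"
$M '[[0,0,0,0,0,0,0.02],[0,0,0,0,0,0,0.01],[0,0,0,0,0,0,0.01],[0,0,0,0,0,0,0.01],[0,0,0,0,0,0,0.01]]'
$M '[[0,0,0,0,0.01,0,0.01],[0,0,0,0,0.02,0,0.01],[0,0,0,0,0.03,0,0.01],[0,0,0,0,0.04,0,0.01],[0,0,0,0,0.05,0,0.01]]'
$M '[[0,0,0,0,0.01,0,0.01],[0,0,0,0,0.02,0,0.01],[0,0,0,0,0.03,0,0.01],[0,0,0,0,0.04,0,0.01],[0,0,0,0,0.05,0,0.01]]'
$M '[[0,0,0,0,0,0,0.01],[0,0,0,0,0,0,0.01]]'
python3 -c "
from h import *
s=snapshot('wrist');cv2.imwrite('pics/w3.png',s['pixels']);st=read_state();print(st['tool_pos'],st['joint_pos'].round(3))"
```

```text
clock: 5.92
tool_pos: [0.5362, -0.1113, 0.2651]
tool_rot: [1.93, 1.942, 0.517]
wrist_force: [-8.3, 2.1, 8.6]
grip_width: 0.244
gripper_force: 58.3
clock: 6.33
tool_pos: [0.536, -0.0628, 0.2651]
tool_rot: [1.931, 1.938, 0.515]
wrist_force: [-9.2, -8.2, 8.9]
grip_width: 0.241
gripper_force: 64.3
clock: 6.75
tool_pos: [0.536, -0.0129, 0.2651]
tool_rot: [1.932, 1.939, 0.514]
wrist_force: [-20.6, -7.7, 22.3]
grip_width: 0.241
gripper_force: 66.7
clock: 6.92
tool_pos: [0.5361, -0.011, 0.2651]
tool_rot: [1.931, 1.944, 0.516]
wrist_force: [-27.5, 2.9, 29.5]
grip_width: 0.237
gripper_force: 68.2
[ 0.53613989 -0.01100389  0.26513137] [-1.278  0.178  1.317  2.175 -0.431  0.436  0.345]
```

View pics/w3.png

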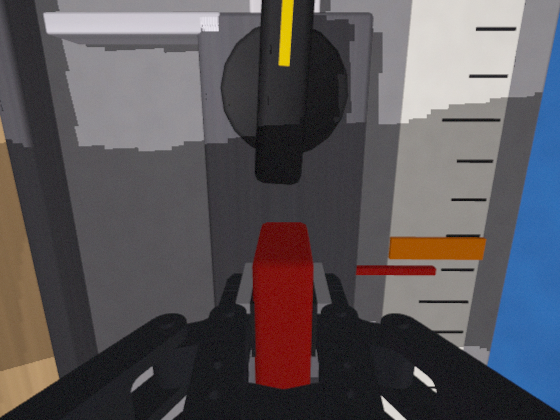

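The wrist view shows the band at rows 238–260 and the pointer at row 270, 8 mm or so short. I'll work out the remainder with the parallax between their heights taken into account.

```bash
cat > rem.py <<'E'
from fit import *
Rj=R.from_euler("z",.0055).as_matrix()@np.c_[[.866,0,.5],[0,1,0],[-.5,0,.866]]
F0=np.array([.6407,-.1116,.0831])
def rem(band,tip):
    s=snapshot("wrist");b=((onplane(s,*band,F0+Rj@[0,0,.006],Rj[:,2])-F0)@Rj)
    for h in(.014,.018,.02,.022):
        t=((onplane(s,*tip,F0+Rj@[0,0,h],Rj[:,2])-F0)@Rj);print(h,"band",b.round(4),"tip",t.round(4),"rem",round(b[1]-t[1],4))
E
python3 - <<'E'
from rem import *
rem((437,248.5),(435,270.5))
s=snapshot("wrist");print("disc centre rel",[((onplane(s,284.5,90,F0+Rj@[0,0,h],Rj[:,2])-F0)@Rj).round(4) for h in(.026,.036)])
c=s["pixels"][225:285,340:500]; hsv=cv2.cvtColor(c,cv2.COLOR_BGR2HSV).astype(int)
m=(hsv[...,1]>150)&(hsv[...,2]>60)
for nm,k in[("org",m&(hsv[...,0]>8)&(hsv[...,0]<25)),("red",m&((hsv[...,0]<6)|(hsv[...,0]>172)))]:
    ys,xs=np.nonzero(k);print(nm,ys.min()+225,ys.max()+225,ys.mean()+225,xs.min()+340,xs.max()+340)
E
```

```text
0.014 band [0.0817 0.1061 0.006 ] tip [0.0785 0.0969 0.014 ] rem 0.0092
0.018 band [0.0817 0.1061 0.006 ] tip [0.0766 0.0988 0.018 ] rem 0.0073
0.02 band [0.0817 0.1061 0.006 ] tip [0.0757 0.0998 0.02  ] rem 0.0063
0.022 band [0.0817 0.1061 0.006 ] tip [0.0747 0.1007 0.022 ] rem 0.0053
disc centre rel [array([-0.0004,  0.1856,  0.026 ]), array([-0.0004,  0.185 ,  0.036 ])]
org 237 259 247.77953890489914 389 485
red 266 274 270.028328611898 356 435
```

```bash
M="python3 -m handwheel"
$M '[[0,0,0,0,0.003,0,0.01],[0,0,0,0,0.007,0,0.01],[0,0,0,0,0.007,0,0.01],[0,0,0,0,0.007,0,0.01]]'
$M '[[0,0,0,0,0,0,0.055],[0,0,0,0,0,0,0.055],[0,0,0,0,0,0,0.055],[0,0,0,0,0,0,0.055]]'
$M '[[0,0,0,-0.01,0,0.0175,0.055],[0,0,0,-0.02,0,0.035,0.055],[0,0,0,-0.03,0,0.052,0.055],[0,0,0,-0.03,-0.0,0.052,0.055],[0,0,0,-0.03,-0.0,0.052,0.055]]'
$M '[[0,0,0,0,-0.03,0,0.05],[0,0,0,0,-0.06,0,0.05],[0,0,0,0,-0.085,0,0.05],[0,0,0,0,-0.085,0,0.05],[0,0,0,0,-0.085,0,0.05]]'
python3 -c "
from h import *
s=snapshot('wrist');cv2.imwrite('pics/w4.png',s['pixels']);st=read_state();print(st['tool_pos'],st['joint_pos'].round(3))"
```

```text
clock: 7.4
tool_pos: [0.5361, -0.0054, 0.2651]
tool_rot: [1.932, 1.941, 0.515]
wrist_force: [-25.8, -3.1, 28.1]
grip_width: 0.235
gripper_force: 67.8
clock: 7.73
tool_pos: [0.536, -0.0042, 0.2644]
tool_rot: [1.93, 1.943, 0.515]
wrist_force: [0.2, -0.4, -0.4]
grip_width: 0.647
gripper_force: 0.0
clock: 8.15
tool_pos: [0.5057, -0.0042, 0.3176]
tool_rot: [1.928, 1.941, 0.516]
wrist_force: [-0.0, 0.2, -0.7]
grip_width: 0.646
gripper_force: 0.0
clock: 8.57
tool_pos: [0.5059, -0.0908, 0.3164]
tool_rot: [1.933, 1.939, 0.515]
wrist_force: [0.9, 1.0, 0.4]
grip_width: 0.583
gripper_force: 0.0
[ 0.50599787 -0.08947373  0.31633202] [-1.179 -0.283  1.188  2.167  0.404  0.595 -0.212]
```

View pics/w4.png

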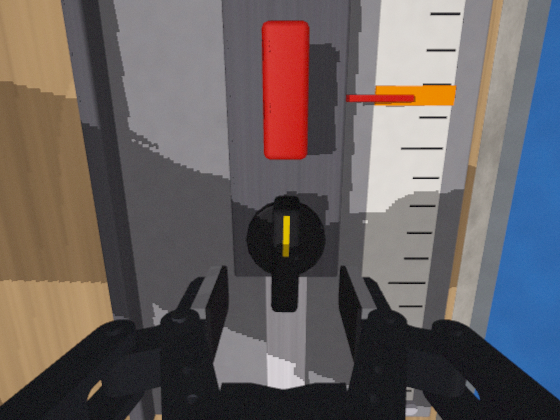

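The pointer at row 98 is inside the band (rows 86–106), about 2 mm short of its middle. This view is near nadir, so parallax is small. Next I'll locate the right knob's axis for the grasp.

```bash
python3 - <<'E'
from rem import *
s=snapshot("wrist")
g=lambda u,v,h:((onplane(s,u,v,F0+Rj@[0,0,h],Rj[:,2])-F0)@Rj).round(4)
print("grip top edges",g(286,22,.072),g(286,158,.072),"far base",g(286,158,.026))
print("disc",g(286.5,238,.036),"plate end",g(286,276,.026),"yellow",g(286,216,.07),g(286,257,.07),"bar far top",g(285,311,.07),"bar near base",g(287,196,.036))
print("plate L/R",g(228,150,.026),g(346,150,.026))
rem((415,95.7),(414,98))
st=read_state();Rt=R.from_rotvec(st["tool_rot"]).as_matrix();print("tool in jig axes",(Rj.T@Rt).round(4).tolist())
e=(R.from_matrix(Rj@np.array([[0,1,0],[1,0,0],[0,0,-1.]]))*R.from_rotvec(st["tool_rot"]).inv()).as_rotvec();print("corr turn",e.round(4))
for y in(.104,.106,.108):
    k=F0+Rj@[0,y-.085,.06+.155];print(y,"shift",(k-st["tool_pos"]).round(4))
E
```

```text
grip top edges [-0.0006  0.1354  0.072 ] [-0.0006  0.0767  0.072 ] far base [-0.0008  0.0709  0.026 ]
disc [-0.0004  0.0221  0.036 ] plate end [-0.0008 -0.0093  0.026 ] yellow [-0.0006  0.0469  0.07  ] [-0.0006  0.024   0.07  ] bar far top [-0.0012 -0.0088  0.07  ] bar near base [-0.0001  0.0492  0.036 ]
plate L/R [-0.0363  0.0758  0.026 ] [0.0359 0.0757 0.026 ]
0.014 band [0.0812 0.1086 0.006 ] tip [0.078 0.107 0.014] rem 0.0017
0.018 band [0.0812 0.1086 0.006 ] tip [0.0766 0.1068 0.018 ] rem 0.0018
0.02 band [0.0812 0.1086 0.006 ] tip [0.0759 0.1067 0.02  ] rem 0.0019
0.022 band [0.0812 0.1086 0.006 ] tip [0.0752 0.1067 0.022 ] rem 0.002
tool in jig axes [[-0.0007, 0.9999, -0.0113], [1.0, 0.0008, 0.0058], [0.0058, -0.0113, -0.9999]]
corr turn [-0.0045 -0.0113 -0.0035]
0.104 shift [ 0.027  -0.0048 -0.047 ]
0.106 shift [ 0.027  -0.0028 -0.047 ]
0.108 shift [ 0.027  -0.0008 -0.047 ]
```

```bash
M="python3 -m handwheel"
$M '[[-0.0045,-0.0113,-0.0035,0.007,-0.0023,-0.012,0.05],[-0.0045,-0.0113,-0.0035,0.014,-0.0023,-0.024,0.05],[-0.0045,-0.0113,-0.0035,0.021,-0.0023,-0.036,0.05],[-0.0045,-0.0113,-0.0035,0.027,-0.0023,-0.047,0.05],[-0.0045,-0.0113,-0.0035,0.027,-0.0023,-0.047,0.05]]'
$M '[[0,0,0,0,0,0,0.05],[0,0,0,0,0,0,0.05]]'
python3 -c "
from rem import *
st=read_state();print(st['tool_pos'],'want',(F0+Rj@[0,.1065-.085,.215]).round(4),st['joint_pos'].round(2))"
```

```text
clock: 9.13
tool_pos: [0.525, -0.0867, 0.2794]
tool_rot: [1.93, 1.951, 0.513]
wrist_force: [0.4, 1.4, -0.8]
grip_width: 0.585
gripper_force: 0.0
clock: 9.3
tool_pos: [0.5243, -0.0882, 0.2793]
tool_rot: [1.932, 1.949, 0.506]
wrist_force: [-0.9, -0.2, -0.6]
grip_width: 0.588
gripper_force: 0.0
[ 0.52425094 -0.08823383  0.27925212] want [ 0.5331 -0.0907  0.2693] [-1.14  0.08  1.32  2.17 -0.34  0.48  0.43]
```

Speed-limited again, so I'll finish the descent, close and check.

```bash
M="python3 -m handwheel"
$M '[[0,0,0,0.009,-0.0025,-0.01,0.05],[0,0,0,0.009,-0.0025,-0.01,0.05],[0,0,0,0.009,-0.0025,-0.01,0.05],[0,0,0,0.009,-0.0025,-0.01,0.05]]'
python3 -c "
from rem import *
st=read_state();print(st['tool_pos'],'want',(F0+Rj@[0,.1065-.085,.215]).round(4),st['joint_pos'].round(2))
e=(R.from_matrix(Rj@np.array([[0,1,0],[1,0,0],[0,0,-1.]]))*R.from_rotvec(st['tool_rot']).inv()).as_rotvec();print('corr turn',e.round(4))"
$M '[[0,0,0,0,0,0,0.03],[0,0,0,0,0,0,0.01],[0,0,0,0,0,0,0.005],[0,0,0,0,0,0,0.005],[0,0,0,0,0,0,0.005]]'
python3 -c "
from h import *
st=read_state();print(st['wrist_torque'])"
```

```text
clock: 9.63
tool_pos: [0.533, -0.0918, 0.2704]
tool_rot: [1.933, 1.947, 0.511]
wrist_force: [0.7, -1.0, -0.3]
grip_width: 0.585
gripper_force: 0.0
[ 0.53298845 -0.0917869   0.2704447 ] want [ 0.5331 -0.0907  0.2693] [-1.01  0.15  1.21  2.15 -0.51  0.48  0.57]
corr turn [-0.0065 -0.0166 -0.0034]
clock: 10.05
tool_pos: [0.5339, -0.0907, 0.2708]
tool_rot: [1.932, 1.948, 0.515]
wrist_force: [-6.7, 2.5, 11.2]
grip_width: 0.161
gripper_force: 61.2
[0.42844014 0.27906448 0.21381442]
```

```bash
M="python3 -m handwheel"
$M '[[0.05,0,-0.0866,0,0,0,0.005],[0.1,0,-0.173,0,0,0,0.005],[0.15,0,-0.26,0,0,0,0.005],[0.2,0,-0.346,0,0,0,0.005],[0.25,0,-0.433,0,0,0,0.005]]'
$M '[[0.05,0,-0.0866,0,0,0,0.005],[0.1,0,-0.173,0,0,0,0.005],[0.15,0,-0.26,0,0,0,0.005],[0.2,0,-0.346,0,0,0,0.005],[0.25,0,-0.433,0,0,0,0.005]]'
cat > st.py <<'E'
from rem import *
st=read_state();B=Rj.T@R.from_rotvec(st['tool_rot']).as_matrix()
print('angle',np.arctan2(-B[1,1],B[0,1]).round(3),'tilt',B[:,2].round(3),'torque about -n',(st['wrist_torque']@-Rj[:,2]).round(2),'F jig',(st['wrist_force']@Rj).round(1),'tcp axis in jig',((st['tool_pos']+.155*R.from_rotvec(st['tool_rot']).as_matrix()[:,2]-F0)@Rj).round(4),st['joint_pos'].round(2))
E
python3 st.py
```

```text
clock: 10.47
tool_pos: [0.534, -0.0917, 0.271]
tool_rot: [2.422, 1.444, 0.653]
wrist_force: [-1.4, -3.1, 6.4]
grip_width: 0.168
gripper_force: 60.3
clock: 10.88
tool_pos: [0.5338, -0.0926, 0.2709]
tool_rot: [2.794, 0.825, 0.76]
wrist_force: [-2.1, -5.6, 4.2]
grip_width: 0.163
gripper_force: 60.0
angle 1.006 tilt [ 0.003  0.014 -1.   ] torque about -n -0.1 F jig [ 0.2 -5.6  4.7] tcp axis in jig [0.0018 0.0217 0.061 ] [-1.11  0.22  1.36  2.16 -0.72  0.51 -0.25]
```

```bash
M="python3 -m handwheel"
$M '[[0.05,0,-0.0866,0,0,0,0.005],[0.1,0,-0.173,0,0,0,0.005],[0.15,0,-0.26,0,0,0,0.005],[0.2,0,-0.346,0,0,0,0.005],[0.22,0,-0.381,0,0,0,0.005]]'
python3 st.py
$M '[[0,0,0,0,0,0,0.005],[0,0,0,0,0,0,0.005],[0,0,0,0,0,0,0.005]]'
python3 st.py
```

```text
clock: 11.3
tool_pos: [0.5334, -0.0928, 0.2706]
tool_rot: [3.004, 0.202, 0.823]
wrist_force: [-4.9, -5.7, 6.5]
grip_width: 0.164
gripper_force: 67.4
angle 1.445 tilt [ 0.01   0.012 -1.   ] torque about -n -1.2 F jig [-1.  -5.7  8.1] tcp axis in jig [0.0025 0.0213 0.061 ] [-1.12  0.23  1.37  2.16 -0.74  0.5  -0.67]
clock: 11.55
tool_pos: [0.5334, -0.0927, 0.2706]
tool_rot: [3.002, 0.211, 0.822]
wrist_force: [-5.1, -6.3, 6.0]
grip_width: 0.165
gripper_force: 64.8
angle 1.439 tilt [ 0.01   0.012 -1.   ] torque about -n -0.96 F jig [-1.5 -6.3  7.8] tcp axis in jig [0.0025 0.0214 0.061 ] [-1.12  0.23  1.37  2.16 -0.74  0.5  -0.67]
```

```bash
M="python3 -m handwheel"
$M '[[0,0,0,0,0,0,0.035],[0,0,0,0,0,0,0.035],[0,0,0,0,0,0,0.035],[0,0,0,0,0,0,0.035]]'
$M '[[0,0,0,-0.008,0,0.014,0.035],[0,0,0,-0.016,0,0.028,0.035],[0,0,0,-0.024,0,0.042,0.035],[0,0,0,-0.03,0,0.052,0.035],[0,0,0,-0.03,0,0.052,0.035]]'
$M '[[-0.05,0,0.0866,0,0,0,0.05],[-0.1,0,0.173,0,0,0,0.05],[-0.15,0,0.26,0,0,0,0.05],[-0.2,0,0.346,0,0,0,0.05],[-0.25,0,0.433,0,0,0,0.05]]'
$M '[[-0.05,0,0.0866,0,0,0,0.05],[-0.1,0,0.173,0,0,0,0.05],[-0.15,0,0.26,0,0,0,0.05],[-0.2,0,0.346,0,0,0,0.05],[-0.25,0,0.433,0,0,0,0.05]]'
$M '[[-0.05,0,0.0866,0,0,0,0.05],[-0.1,0,0.173,0,0,0,0.05],[-0.15,0,0.26,0,0,0,0.05],[-0.21,0,0.364,0,0,0,0.05],[-0.22,0,0.381,0,0,0,0.05]]'
python3 st.py
python3 -c "
from h import *
s=snapshot('wrist');cv2.imwrite('pics/w5.png',s['pixels'])"
```

```text
clock: 11.88
tool_pos: [0.5334, -0.0906, 0.2699]
tool_rot: [3.006, 0.212, 0.821]
wrist_force: [0.5, 0.1, 0.7]
grip_width: 0.405
gripper_force: 0.0
clock: 12.3
tool_pos: [0.5029, -0.0897, 0.3199]
tool_rot: [3.008, 0.215, 0.815]
wrist_force: [0.6, 1.0, -2.2]
grip_width: 0.407
gripper_force: 0.0
clock: 12.72
tool_pos: [0.5037, -0.091, 0.3206]
tool_rot: [2.755, 0.921, 0.743]
wrist_force: [0.3, 1.1, 0.5]
grip_width: 0.589
gripper_force: 0.0
clock: 13.13
tool_pos: [0.5037, -0.0907, 0.3205]
tool_rot: [2.363, 1.523, 0.63]
wrist_force: [0.4, 0.5, -0.2]
grip_width: 0.59
gripper_force: 0.0
clock: 13.55
tool_pos: [0.5038, -0.0908, 0.3205]
tool_rot: [1.928, 1.953, 0.508]
wrist_force: [1.2, -0.2, 0.2]
grip_width: 0.587
gripper_force: 0.0
angle -0.006 tilt [-0.018  0.007 -1.   ] torque about -n -0.01 F jig [ 1.1 -0.2 -0.4] tcp axis in jig [-0.0026  0.0227  0.1191] [-1.22 -0.35  1.2   2.16  0.51  0.64 -0.29]
```

View pics/w5.png

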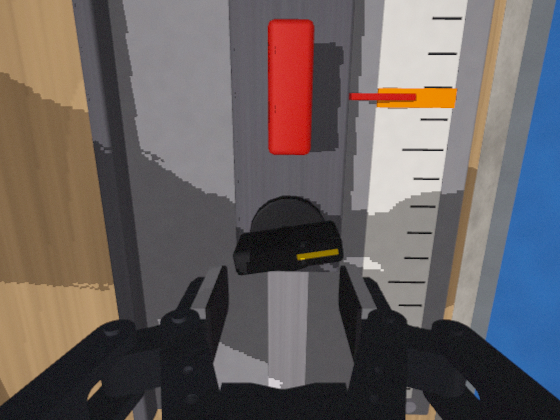

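The pointer at row 97 is centred in the band (rows 88–107). The right knob is at about 80°, its end stop. Next is the left knob.

```bash
M="python3 -m handwheel"
$M '[[-0.007,-0.017,0,0,0.035,0,0.05],[-0.007,-0.017,0,0,0.07,0,0.05],[-0.007,-0.017,0,0,0.105,0,0.05],[-0.007,-0.017,0,0,0.14,0,0.05],[-0.007,-0.017,0,0,0.17,0,0.05]]'
$M '[[0,0,0,0,0,0,0.05],[0,0,0,0,0,0,0.05]]'
python3 st.py
cat >> st.py <<'E'
print('tcp',st['tool_pos'],'to left knob',(F0+Rj@[0,.193,.215]-st['tool_pos']).round(4))
E
python3 st.py
```

```text
clock: 14.02
tool_pos: [0.5034, 0.0816, 0.3203]
tool_rot: [1.923, 1.934, 0.517]
wrist_force: [0.3, 0.1, -0.2]
grip_width: 0.587
gripper_force: 0.0
clock: 14.18
tool_pos: [0.5036, 0.0809, 0.3203]
tool_rot: [1.919, 1.937, 0.516]
wrist_force: [-0.2, -0.2, -0.4]
grip_width: 0.586
gripper_force: 0.0
angle -0.004 tilt [-0.001  0.    -1.   ] torque about -n 0.01 F jig [-0.4 -0.2 -0.3] tcp axis in jig [0.0006 0.1932 0.1184] [-1.25 -0.15  0.9   2.17  0.49  0.61 -0.65]
angle -0.004 tilt [-0.001  0.    -1.   ] torque about -n 0.01 F jig [-0.4 -0.2 -0.3] tcp axis in jig [0.0006 0.1932 0.1184] [-1.25 -0.15  0.9   2.17  0.49  0.61 -0.65]
tcp [0.50364757 0.08085053 0.32033528] to left knob [ 0.0285 -0.     -0.051 ]
```

```bash
M="python3 -m handwheel"
$M '[[0,0,0,0.006,0,-0.01,0.05],[0,0,0,0.012,0,-0.02,0.05],[0,0,0,0.017,0,-0.03,0.05],[0,0,0,0.022,0,-0.04,0.05],[0,0,0,0.0285,0,-0.051,0.05]]'
$M '[[0,0,0,0,0,0,0.05],[0,0,0,0,0,0,0.05]]'
python3 st.py
```

```text
clock: 14.6
tool_pos: [0.5326, 0.0778, 0.2695]
tool_rot: [1.923, 1.932, 0.518]
wrist_force: [-0.9, 1.8, -0.5]
grip_width: 0.586
gripper_force: 0.0
clock: 14.77
tool_pos: [0.5322, 0.0778, 0.2693]
tool_rot: [1.922, 1.933, 0.513]
wrist_force: [-0.3, -0.7, -0.1]
grip_width: 0.588
gripper_force: 0.0
angle -0.001 tilt [-0.002 -0.003 -1.   ] torque about -n 0.03 F jig [-0.3 -0.7  0. ] tcp axis in jig [-0.0002  0.1895  0.06  ] [-1.26  0.09  1.04  2.17  0.1   0.42 -0.31]
tcp [0.53224136 0.07778117 0.2693117 ] to left knob [-0.0001  0.003  -0.    ]
```

```bash
M="python3 -m handwheel"
$M '[[0,0,0,0,0.0033,0,0.05],[0,0,0,0,0.0033,0,0.05],[0,0,0,0,0.0033,0,0.05]]'
python3 st.py
$M '[[0,0,0,0,0,0,0.03],[0,0,0,0,0,0,0.01],[0,0,0,0,0,0,0.005],[0,0,0,0,0,0,0.005],[0,0,0,0,0,0,0.005]]'
python3 st.py
$M '[[0.05,0,-0.0866,0,0,0,0.005],[0.1,0,-0.173,0,0,0,0.005],[0.15,0,-0.26,0,0,0,0.005],[0.2,0,-0.346,0,0,0,0.005],[0.25,0,-0.433,0,0,0,0.005]]'
python3 st.py
```

```text
clock: 15.02
tool_pos: [0.5323, 0.0826, 0.2702]
tool_rot: [1.919, 1.936, 0.518]
wrist_force: [1.1, -0.2, 0.1]
grip_width: 0.584
gripper_force: 0.0
angle -0.003 tilt [-0.     0.001 -1.   ] torque about -n -0.0 F jig [ 1.  -0.2 -0.5] tcp axis in jig [0.0006 0.195  0.0607] [-1.26  0.09  1.04  2.16  0.1   0.42 -0.32]
tcp [0.53229672 0.08262499 0.2702308 ] to left knob [-0.0002 -0.0018 -0.0009]
clock: 15.43
tool_pos: [0.532, 0.0825, 0.2696]
tool_rot: [1.92, 1.937, 0.515]
wrist_force: [-12.4, -1.0, 11.9]
grip_width: 0.169
gripper_force: 60.1
angle -0.003 tilt [-0.002  0.    -1.   ] torque about -n 0.04 F jig [-4.8 -0.9 16.5] tcp axis in jig [-0.0004  0.1947  0.0604] [-1.26  0.09  1.04  2.16  0.1   0.42 -0.32]
tcp [0.5319566  0.0824784  0.26961711] to left knob [ 0.0002 -0.0017 -0.0003]
clock: 15.85
tool_pos: [0.5326, 0.0822, 0.27]
tool_rot: [2.409, 1.435, 0.649]
wrist_force: [-4.9, -1.6, 8.9]
grip_width: 0.167
gripper_force: 58.7
angle 0.502 tilt [ 0.001  0.    -1.   ] torque about -n -0.04 F jig [ 0.2 -1.6 10.1] tcp axis in jig [0.0009 0.1944 0.0604] [-1.36  0.11  1.14  2.17  0.04  0.42 -0.77]
tcp [0.53255359 0.0821763  0.27004211] to left knob [-0.0004 -0.0014 -0.0008]
```

```bash
M="python3 -m handwheel"
$M '[[0.05,0,-0.0866,0,-0.0013,0,0.005],[0.1,0,-0.173,0,-0.0013,0,0.005],[0.15,0,-0.26,0,-0.0013,0,0.005],[0.2,0,-0.346,0,-0.0013,0,0.005],[0.25,0,-0.433,0,-0.0013,0,0.005]]'
python3 st.py
$M '[[0.05,0,-0.0866,0,0,0,0.005],[0.1,0,-0.173,0,0,0,0.005],[0.15,0,-0.26,0,0,0,0.005],[0.2,0,-0.346,0,0,0,0.005],[0.22,0,-0.381,0,0,0,0.005]]'
$M '[[0,0,0,0,0,0,0.005],[0,0,0,0,0,0,0.005],[0,0,0,0,0,0,0.005]]'
python3 st.py
```

```text
clock: 16.27
tool_pos: [0.5329, 0.0812, 0.2703]
tool_rot: [2.782, 0.823, 0.752]
wrist_force: [1.0, -1.1, 4.3]
grip_width: 0.168
gripper_force: 58.0
angle 1.001 tilt [ 0.004  0.    -1.   ] torque about -n -0.11 F jig [ 2.9 -1.1  3.2] tcp axis in jig [0.0018 0.1934 0.0605] [-1.46  0.14  1.27  2.17 -0.06  0.41 -1.17]
tcp [0.53294015 0.08118611 0.27034226] to left knob [-0.0008 -0.0004 -0.0011]
clock: 16.68
tool_pos: [0.5332, 0.0806, 0.2705]
tool_rot: [2.993, 0.202, 0.81]
wrist_force: [0.1, -3.0, 6.3]
grip_width: 0.167
gripper_force: 62.1
clock: 16.93
tool_pos: [0.5332, 0.0806, 0.2705]
tool_rot: [2.99, 0.211, 0.81]
wrist_force: [-0.5, -4.6, 5.9]
grip_width: 0.166
gripper_force: 60.0
angle 1.435 tilt [ 0.005 -0.002 -1.   ] torque about -n -1.22 F jig [ 2.5 -4.6  5.4] tcp axis in jig [0.0024 0.1924 0.0605] [-1.51  0.18  1.34  2.17 -0.17  0.41 -1.51]
tcp [0.53323354 0.08058673 0.27053865] to left knob [-0.0011  0.0002 -0.0012]
```

The torque shows the left knob at its end stop. I'll release, back off, rotate back, go above the right knob and verify.

```bash
M="python3 -m handwheel"
$M '[[0,0,0,0,0,0,0.035],[0,0,0,0,0,0,0.035],[0,0,0,0,0,0,0.035],[0,0,0,0,0,0,0.035]]'
$M '[[0,0,0,-0.008,0,0.014,0.035],[0,0,0,-0.016,0,0.028,0.035],[0,0,0,-0.024,0,0.042,0.035],[0,0,0,-0.03,0,0.052,0.035],[0,0,0,-0.03,0,0.052,0.035]]'
$M '[[-0.05,0,0.0866,-0.01,0,0.017,0.035],[-0.1,0,0.173,-0.01,0,0.017,0.05],[-0.15,0,0.26,-0.01,0,0.017,0.05],[-0.2,0,0.346,-0.01,0,0.017,0.05],[-0.25,0,0.433,-0.01,0,0.017,0.05]]'
$M '[[-0.05,0,0.0866,0,-0.03,0,0.05],[-0.1,0,0.173,0,-0.06,0,0.05],[-0.15,0,0.26,0,-0.09,0,0.05],[-0.2,0,0.346,0,-0.12,0,0.05],[-0.25,0,0.433,0,-0.12,0,0.05]]'
$M '[[-0.05,0,0.0866,0,0,0,0.05],[-0.1,0,0.173,0,-0.02,0,0.05],[-0.15,0,0.26,0,-0.04,0,0.05],[-0.21,0,0.364,0,-0.04,0,0.05],[-0.22,0,0.381,0,-0.04,0,0.05]]'
$M '[[0,0,0,0,0,0,0.05],[0,0,0,0,0,0,0.05]]'
python3 st.py
python3 -c "
from h import *
s=snapshot('wrist');cv2.imwrite('pics/w6.png',s['pixels'])"
```

```text
clock: 17.27
tool_pos: [0.5321, 0.0813, 0.2694]
tool_rot: [2.993, 0.209, 0.806]
wrist_force: [-0.3, 0.1, -0.1]
grip_width: 0.408
gripper_force: 0.0
clock: 17.68
tool_pos: [0.5016, 0.0819, 0.323]
tool_rot: [2.993, 0.211, 0.81]
wrist_force: [1.0, 0.9, -1.2]
grip_width: 0.41
gripper_force: 0.0
clock: 18.1
tool_pos: [0.4921, 0.081, 0.3385]
tool_rot: [2.739, 0.914, 0.737]
wrist_force: [0.0, -0.2, -0.5]
grip_width: 0.586
gripper_force: 0.0
clock: 18.52
tool_pos: [0.4921, -0.0433, 0.3384]
tool_rot: [2.352, 1.505, 0.631]
wrist_force: [1.7, 0.1, 0.3]
grip_width: 0.581
gripper_force: 0.0
clock: 18.93
tool_pos: [0.4921, -0.08, 0.3385]
tool_rot: [1.915, 1.939, 0.514]
wrist_force: [-0.3, 0.3, -0.4]
grip_width: 0.586
gripper_force: 0.0
clock: 19.1
tool_pos: [0.4922, -0.0782, 0.3385]
tool_rot: [1.922, 1.935, 0.517]
wrist_force: [0.4, 1.1, 0.5]
grip_width: 0.584
gripper_force: 0.0
angle -0.001 tilt [-0.001  0.001 -1.   ] torque about -n -0.03 F jig [0.6 1.1 0.2] tcp axis in jig [-0.0009  0.0343  0.1403] [-1.12 -0.37  1.05  2.17  0.53  0.68 -0.35]
tcp [ 0.49220465 -0.0781659   0.33848063] to left knob [ 0.0399  0.159  -0.0692]
```

View pics/w6.png

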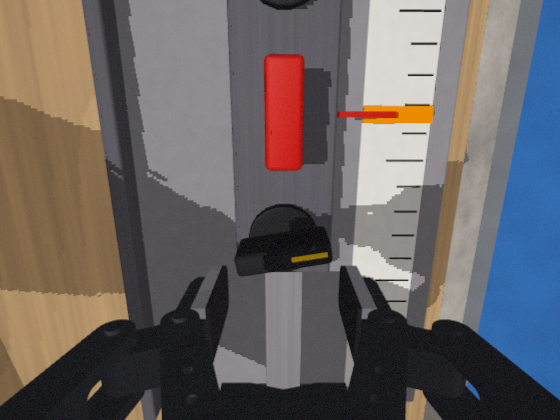

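The pointer at row 114 is centred in the band (rows 106–123), and the right knob is still turned. I'll use the last picture on the left knob.

```bash
python3 -m handwheel '[[0,0,0,0,0.03,0,0.05],[0,0,0,0,0.06,0,0.05],[0,0,0,0,0.09,0,0.05],[0,0,0,0,0.09,0,0.05]]'
python3 -c "
from h import *
s=snapshot('wrist');cv2.imwrite('pics/w7.png',s['pixels'])"
```

```text
clock: 19.48
tool_pos: [0.4919, 0.0174, 0.3385]
tool_rot: [1.913, 1.942, 0.518]
wrist_force: [-0.2, 0.0, -0.7]
grip_width: 0.586
gripper_force: 0.0
```

View pics/w7.png

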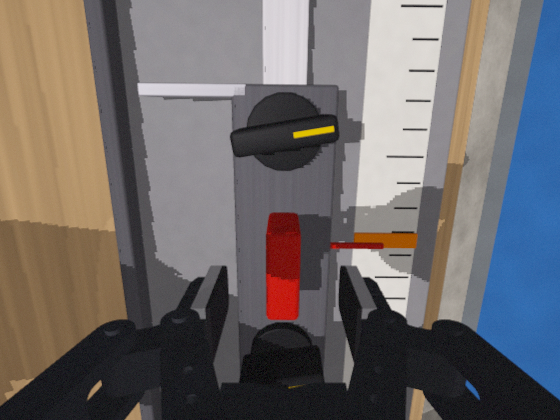

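The left knob bar runs (232,145)–(338,125), about 80° clockwise, so it is tight. The pointer is still at the band (the offset here is parallax), so I'm handing in.

```bash
python3 -c "
from plant import *
print(job_done())"
```

```text
the job is handed in; nothing more can be done
None
```

The job is handed in: the stop's pointer sits at the middle of the orange band, both knobs are turned clockwise to their end stops, the gripper is clear, and the arm went nowhere near the other things on the bench (finished at about 19.5 s).

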